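# Fill the jar rack and set its clamp screw

### The arm

A 6-joint arm with a two-finger parallel gripper is mounted at the origin on a cart in front of the work surface, level with it; the furniture and walls round the work are solid. World frame = base frame: x ahead of the robot, y to its left, z up, the work surface at z = 0. Lengths are in m, angles in degrees, forces in N, time in s.
With the tool pointing down it reaches from about 0.325 to 0.775 m from the base axis. Payload 5.5 kg.
Tool frame: the origin (TCP) lies on the centre line of the jaws, within the pads' length; the fingertips stand robot.finger_overhang ahead of it and the grasp point (between the pads) lies 5 mm behind it (robot.finger_overhang is the distance from the TCP to the fingertips, in m); z points along the fingers, y is the line along which they close (so a half turn about z gives the same grasp; the last joint's range is limited). The gripper opens to 88 mm and grips with 3 to 60 N. Pads are 20 mm wide; open, the fingers measure 115 mm over their backs; the gripper's body (75 mm by 178 mm) begins 61 mm behind the grasp point.
Start: joints at [67.512, 5.22, 70.514, -0, 104.267, -3.249], TCP at [0.198, 0.567, 0.237] pointing down, gripper open.
Joint ranges: [-164.24, 164.24], [-49.07, 125.15], [9.68, 141.18], [-86.29, 266.29], [3.28, 154.24], [-151.56, 151.56]. Speed limits (degrees/s): [147.25, 147.25, 172.46, 180, 180, 180].

### API

Orientations are given as [roll, pitch, yaw] about the fixed x, y, z axes, in that order (R = Rz(yaw) Ry(pitch) Rx(roll)).
In Python, from cell import state, eyes, ticket, robot gives the robot as it stands.
- The arm moves only by the tool move_arm, never from a script. Its argument "rows" is a list of rows, each a list of 2 entries, a list of its own where there are three numbers: the shift along the tool's x, y, z in units of 30 mm (1.0 is 30 mm), then the turn about the tool's z in degrees. In form: [[[x, y, z], turn], ...]. A call has 1 to 8 rows; each row shifts and turns the commanded pose from where the row before left it, along the tool's axes as they then stand; what a row does not reach is not made up. A row lasts 1/10 s, in which the tool goes at most 50 mm and 8.59 degrees, less where a joint would pass 70% of its speed; a pose out of reach is approached as far as the arm can. A call is refused whole if a number of a shift passes 1 or a number of a turn 8.59, either way. A call with a gripper value outside its range is refused whole. "claw" is the opening, from -1 (shut) to 1 (fully open), set as the call begins (left out, the last holds). The fingers move at their own pace and stop on an object; "squeeze" is the grip in N (left out, the last holds). Time passes only in rows, so rows that do not move let the fingers close. It gives the time, the measured TCP pose, the force, the opening and the grip force at its end, in the units of the state.
- state(): the state, without advancing time (a new reading comes with each control period).
- eyes.grab_frame(name): name is "side" or "top"; returns the picture (480x640x3 uint8, red, green, blue); there is no depth.
- eyes.camera_info(name): a dict with "mtx" (3x3 intrinsics, pixels), "R" (3x3) and "t" (3): a world point X has camera coordinates R X + t. Camera axes: x right, y down, z forward; pixel columns grow to the right and rows downward; lengths in m; the calibration is good to about 2 mm. A picture is of the moment at which its call begins. camera_info takes no time and is no camera call.
- ticket.job_done(): hands the job in; it is judged then, once.
The state is a dict: "clock": time; "q": joint angles; "qvel": joint speeds; "joint_torque": joint torques, N m; "ee_pos": TCP position; "tcp_rot": TCP orientation; "contact_force": force on the tool from outside, world axes, zero at the start; "torque": the same for the moment, N m; "grip_width": finger opening in m; "gripper_force": force on a finger pad.
Only numpy, scipy, OpenCV 4.12 (cv2) and the standard library are available. Lean on these libraries where they do the work, as an engineer would, in place of code of your own. Each camera call takes 0.05 s, during which the arm holds its last target. There are 200 camera calls.

### The job

Stand two more jars in the jar rack so that it holds three, all upright in the channel, and leave the spare jar where it stands. Then turn the rack's thumbscrew clockwise until it seats, back it off a quarter turn so that the jars can be lifted out again, and finish there, still gripping the thumbscrew; don't disturb the other things on the bench.

Things in the scene. Friction and masses are not known exactly. Their poses are not given: they have to be found in the camera images.
- rack: jar rack fixed to the bench: aluminium base 216 x 70 x 8 mm, open-topped channel for three jars along its x axis. Origin: centre of its underside, on the bench; +x runs to the end stop. Channel floor z = 8 mm; side rails 50 mm apart inside, 62 mm outside, tops z = 23 mm. Grey block (48 x 52 mm, top z = 64 mm) at x = -80 mm carries the thumbscrew.
- stop (a point): centre of the fixed end stop's inner face, at channel floor level: rack x = +96 mm, y = 0, z = 8 mm. The stop is 8 mm thick, 62 mm wide, its top at z = 44 mm
- jaw_face (a point): centre of the sliding steel jaw's face, at channel floor level, at the other end of the channel (jaw 46 mm wide, top z = 45 mm). Rack x = -19.5 mm with the thumbscrew seated (115.5 mm from the stop); it retreats towards -x by 5 mm for each radian the screw is backed off, and pushes the jars together as the screw is turned home.
- screw (a joint): angle of the thumbscrew, rad: 0 = seated (hard stop), growing as it is backed off counter-clockwise seen from above; range 0 to 4.7, starts 2.6 to 4.0 rad backed off. Stays where it is left; needs about 0.1 N m to turn. It does not rise or sink as it turns. A quarter turn is 1.57 rad.
- wing: flat steel wing of the thumbscrew, the part to grip, upright on the screw's vertical axis: 46 mm long (its x axis), 12 mm thick (its y axis), 28 mm high. Origin: centre of the wing, on the screw's axis, 92 mm above the bench (wing from z = 78 to 106 mm). At joint 0 its x axis lies along the rack's x axis, and it turns with the joint. Fingertips at 76 mm or more above the bench pass over the jars.
- jar_1: round white jar with a black lid, closed, rigid, 38 mm across (lid 35 mm, from 44 mm up), 66 mm high, about 90 g, best gripped by the lid; can tilt in the grip if lifted abruptly. Origin: centre of its underside, z axis up. Stands in the rack's channel already, next to the end stop.
- jar_2: round white jar with a black lid, closed, rigid, 38 mm across (lid 35 mm, from 44 mm up), 66 mm high, about 90 g, best gripped by the lid; can tilt in the grip if lifted abruptly. Origin: centre of its underside, z axis up. On the bench outside the rack, one of three alike (any two go in). The grinder stands between them and the rack: carry jars with the foot 0.25 m up.
- jar_3: round white jar with a black lid, closed, rigid, 38 mm across (lid 35 mm, from 44 mm up), 66 mm high, about 90 g, best gripped by the lid; can tilt in the grip if lifted abruptly. Origin: centre of its underside, z axis up. On the bench outside the rack, one of three alike (any two go in). The grinder stands between them and the rack: carry jars with the foot 0.25 m up.
- jar_4: round white jar with a black lid, closed, rigid, 38 mm across (lid 35 mm, from 44 mm up), 66 mm high, about 90 g, best gripped by the lid; can tilt in the grip if lifted abruptly. Origin: centre of its underside, z axis up. On the bench outside the rack, one of three alike (any two go in). The grinder stands between them and the rack: carry jars with the foot 0.25 m up.
- tin: bystander: low round white paste tin, 70 mm across, 27 mm high; origin centre of its underside
- dropper: bystander: small white dropper bottle with a pointed tip, 31 mm across, 89 mm high; origin centre of its underside
- cube: bystander: dark box-shaped gauge with a display, 32 x 55 x 55 mm; origin centre of its underside

How it is judged:
By the outcome, as a careful person would: the job done as asked, in the order asked, and still so for the second after the job is handed in, while the arm keeps its last pose, push and grip.
It also fails if it takes over 72 s, if anything falls off the work surface, if the arm or the gripper's body presses on something with over 40 N, if the wrist force passes 120 N, or if a joint passes its speed limit or range.

## Working session

There is one attempt and no reset: what is moved stays moved. The work goes in short steps, Python scripts to look and compute and a tool call to move; the robot and the scene stay as the last step left them, time stands still between calls to the robot, and variables do not carry over. Pictures are saved under pics/ and viewed, at most 10 in all, crops included, and the job is handed in when it is done.

Besides the shell and the picture viewer there is one more tool, called after "Emit:" as name(argument=value, ...), one argument or row to a line, values as JSON. move_arm: Moves the arm, as the interface text tells. Its arguments: {"type":"object","properties":{"rows":{"type":"array"},"claw":{"type":"number"},"squeeze":{"type":"number"}},"required":["rows"]}

```bash
mkdir -p pics; ls; python3 - <<'E'
from cell import state, eyes, ticket, robot
import cv2
print(state()); print(robot.finger_overhang)
for n in("side","top"):
    f=eyes.grab_frame(n); cv2.imwrite(f"pics/{n}0.png",f[...,::-1]); i=eyes.camera_info(n); print(n,i, -i["R"].T@i["t"])
E
```

```text
pics
{'clock': 0.0, 'q': array([ 6.75117970e+01,  5.26239297e+00,  7.05794569e+01, -2.02884869e-03,
        1.04267030e+02, -3.24773806e+00]), 'qvel': array([-0.03646671,  0.09803651, -0.00892126,  0.00503997, -0.04116371,
       -0.06094185]), 'joint_torque': array([-1.01153975e-03, -4.46457911e+01, -4.06447113e+01,  6.97473320e-02,
        2.93074118e-02, -1.23213963e-04]), 'ee_pos': array([0.19762277, 0.56624195, 0.23553821]), 'tcp_rot': array([-1.79891183e+02, -4.20435702e-03,  1.60759033e+02]), 'contact_force': array([-0.40791341, -0.27800372,  1.25401334]), 'torque': array([ 0.00633337,  0.01019575, -0.05062926]), 'gripper_force': 0.0, 'grip_width': 0.08778099251553607}
0.014
side {'mtx': array([[554.53816056,   0.        , 318.27380542],
       [  0.        , 554.53816056, 236.93621232],
       [  0.        ,   0.        ,   1.        ]]), 'R': array([[-0.97311258, -0.23021771, -0.00719093],
       [-0.08811082,  0.40092013, -0.91186596],
       [ 0.21281068, -0.88671464, -0.4104251 ]]), 't': array([0.58640827, 0.07331588, 1.15043773])} [0.33227575 1.12571773 0.54323959]
top {'mtx': array([[456.6229695 ,   0.        , 326.01621223],
       [  0.        , 456.6229695 , 242.40217518],
       [  0.        ,   0.        ,   1.        ]]), 'R': array([[-0.02645661, -0.999106  , -0.03297336],
       [-0.99250904,  0.03018888, -0.1183826 ],
       [ 0.1192722 ,  0.02959436, -0.99242043]]), 't': array([0.18688988, 0.60010352, 1.07860103])} [0.47190553 0.13668584 1.1476299 ]
```

View pics/top0.png

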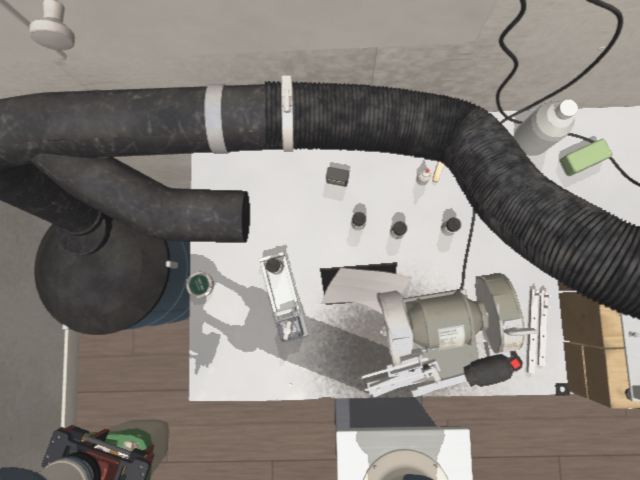

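View pics/side0.png

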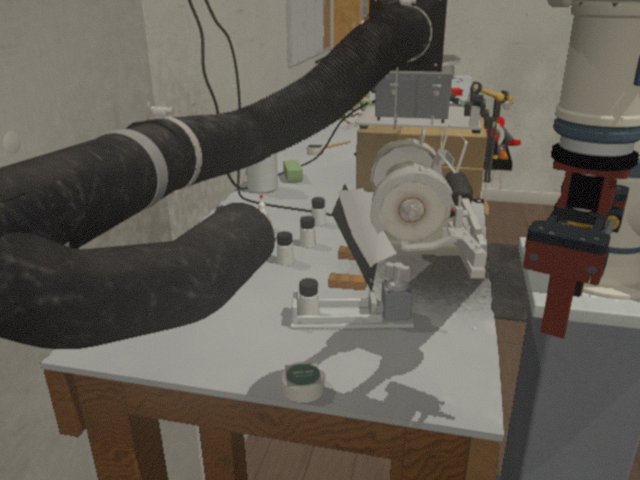

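```bash
cat > h.py <<'E'
import numpy as np, cv2
from cell import state, eyes, ticket, robot
def ray(n,uv):
    i=eyes.camera_info(n); d=i["R"].T@np.linalg.inv(i["mtx"])@np.array([*uv,1.]); return -i["R"].T@i["t"],d/np.linalg.norm(d)
def onz(n,uv,z):
    c,d=ray(n,uv); return c+d*(z-c[2])/d[2]
def tri(a,b):
    c1,d1=ray("top",a); c2,d2=ray("side",b)
    s=np.linalg.lstsq(np.c_[d1,-d2],c2-c1,rcond=None)[0]; p,q=c1+s[0]*d1,c2+s[1]*d2
    return (p+q)/2,np.linalg.norm(p-q)
def px(n,X):
    i=eyes.camera_info(n); p=i["mtx"]@(i["R"]@np.array(X)+i["t"]); return p[:2]/p[2]
def dark(img,x,y,r,th=75):
    g=img[y-r:y+r,x-r:x+r].max(2); k,l,s,c=cv2.connectedComponentsWithStats((g<th).astype(np.uint8))
    j=min(range(1,k),key=lambda j:np.hypot(*(c[j]-r))-s[j,4]*.02); return c[j]+[x-r,y-r],s[j]
E
python3 - <<'E'
from h import *
t=cv2.imread("pics/top0.png"); s=cv2.imread("pics/side0.png")
T=[(359,219),(399,229),(452,224),(274,264)]; S=[(285,240),(307,224),(319,203),(308,286)]
for a,b in zip(T,S):
    ca,sa=dark(t,*a,13); cb,sb=dark(s,*b,13)
    print(ca,sa,cb,sb,"z.06:",onz("top",ca,.06).round(4),"tri",tri(ca,cb))
print("duct end", tri((248,216),(262,238)), tri((247,242),(258,266)))
for p in [(.45,.22,.1)]: print(px("top",p),px("side",p))
a=cv2.resize(t[240:350,245:320],None,fx=5,fy=5,interpolation=cv2.INTER_CUBIC)
b=cv2.resize(s[255:340,280:425],None,fx=5,fy=5,interpolation=cv2.INTER_CUBIC)
cv2.imwrite("pics/ra.png",a);cv2.imwrite("pics/rb.png",b)
E
```

```text
[357.97260274 219.97260274] [ 7  9 12 11 73] [284.05063291 238.41139241] [  5   5  15  13 158] z.06: [0.6547 0.0907 0.06  ] tri (array([0.65597149, 0.09045892, 0.05329794]), np.float64(0.0003617115691680997))
[399.         229.37681159] [ 7  8 13 11 69] [306.91472868 222.2248062 ] [  7   6  13  11 129] z.06: [ 0.6287 -0.0066  0.06  ] tri (array([ 0.63018391, -0.00737251,  0.05313861]), np.float64(0.0009716069946100556))
[451.60869565 224.76086957] [ 7  8 13 12 92] [317.81818182 202.82828283] [ 6  8 12 10 99] z.06: [ 0.6359 -0.1321  0.06  ] tri (array([ 0.63600162, -0.13388549,  0.05343739]), np.float64(0.001845603065978972))
[273.03508772 265.40350877] [ 6 10 12 10 57] [308.08898305 287.59745763] [  5   7  17  16 236] z.06: [0.551  0.2975 0.06  ] tri (array([0.55066673, 0.29742355, 0.05988511]), np.float64(0.0007410718090163833))
duct end (array([0.6366869 , 0.33083791, 0.16595757]), np.float64(0.03386926109539122)) (array([0.6113986 , 0.35031209, 0.12100333]), np.float64(0.019984325130272297))
[304.88096085 307.5337531 ] [371.60426324 253.78062678]
```

View pics/ra.png

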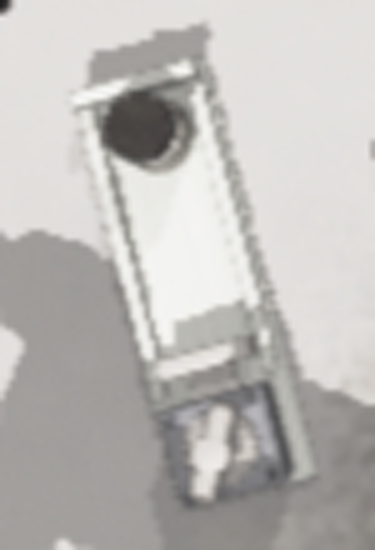

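View pics/rb.png

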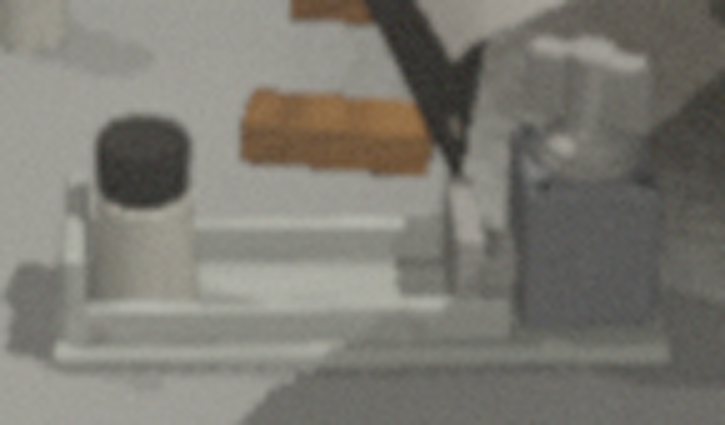

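```bash
python3 - <<'E'
from h import *
T=lambda x,y:(245+x/5-.4,240+y/5-.4); S=lambda x,y:(280+x/5-.4,255+y/5-.4)
A=[(("stop c"),(138,86),.044,(.100,0)),("jaw top c",(197,360),.045,None),("block c",(228,444),.064,(-.08,0)),("wing c",(210,453),.106,(-.08,0)),("jar1 lid",(140,125),.066,(.077,0)),("base corner",(315,477),.008,(-.108,-.035)),("stop L",(80,102),.044,(.1,.031)),("stop R",(195,70),.044,(.1,-.031))]
P=[];Q=[]
for n,p,z,r in A:
    w=onz("top",T(*p),z); print(n,w.round(4))
    if r: P.append(r);Q.append(w[:2])
P=np.array(P);Q=np.array(Q)
H=(P-P.mean(0)).T@(Q-Q.mean(0));U,_,V=np.linalg.svd(H);R=V.T@np.diag([1,np.linalg.det(V.T@U.T)])@U.T;t=Q.mean(0)-R@P.mean(0)
print("rack",t,np.degrees(np.arctan2(R[1,0],R[0,0])));print(((P@R.T+t-Q)*1000).round(1))
ja=onz("top",T(197,360),.045)[:2];print("jaw in rack",R.T@(ja-t))
a=onz("top",T(215,410),.106);b=onz("top",T(203,500),.106);d=R.T@(a-b)[:2];print("wing dir in rack deg",np.degrees(np.arctan2(d[1],d[0])),np.linalg.norm(d))
print("screw side tri",tri(T(210,453),S(588,50)))
for x,y in((.039,0),(.001,0),(-.08,0)):print(R@[x,y]+t)
for a,b in [((247,242),(273,235)),((244,190),(245,206)),((215,243),(250,268)),((338,268),(345,190)),((408,280),(384,262)),((322,268),(336,190))]:print(a,tri(a,b))
s=state();print(s["q"])
t_=cv2.imread("pics/top0.png");s_=cv2.imread("pics/side0.png")
c=np.hstack([cv2.resize(t_[180:320,190:420],(460,280)),cv2.resize(s_[170:300,220:390],(340,260))[:,:].copy() if 0 else cv2.resize(s_[170:310,220:390],(340,280))]);cv2.imwrite("pics/c.png",c)
E
```

```text
stop c [0.5732 0.3016 0.044 ]
jaw top c [0.4405 0.2747 0.045 ]
block c [0.4017 0.2584 0.064 ]
wing c [0.4006 0.2618 0.106 ]
jar1 lid [0.5525 0.2976 0.066 ]
base corner [0.381 0.222 0.008]
stop L [0.5662 0.3301 0.044 ]
stop R [0.5802 0.2736 0.044 ]
rack [0.47734896 0.27914675] 13.388847274487311
[[ 1.4  0.7]
 [-2.2  2.3]
 [-1.1 -1.2]
 [-0.3 -0.6]
 [-0.7 -1.9]
 [ 1.2  2.4]
 [ 1.6 -1.5]]
jaw in rack [-0.03688319  0.00422728]
wing dir in rack deg -22.061925680923498 0.04025025407069885
screw side tri (array([0.39996251, 0.26198637, 0.10440234]), np.float64(0.0011013169431235237))
[0.51528897 0.28817753]
[0.47832178 0.2793783 ]
[0.39952328 0.26062206]
(247, 242) (array([0.59632958, 0.33683716, 0.1741337 ]), np.float64(0.0027792288358937265))
(244, 190) (array([0.67364272, 0.32476625, 0.22078842]), np.float64(0.05008879704487926))
(215, 243) (array([0.6041677 , 0.41462175, 0.15109096]), np.float64(0.013088024909220616))
(338, 268) (array([0.52400852, 0.14020811, 0.19044202]), np.float64(0.01647407114001692))
(408, 280) (array([ 0.48249677, -0.04041807, -0.04657974]), np.float64(0.05675858830540043))
(322, 268) (array([0.52938144, 0.17410843, 0.20130527]), np.float64(0.006155908247915527))
[ 6.75122577e+01  5.25818452e+00  7.05736063e+01  4.51724223e-04
  1.04265784e+02 -3.25100681e+00]
```

View pics/c.png

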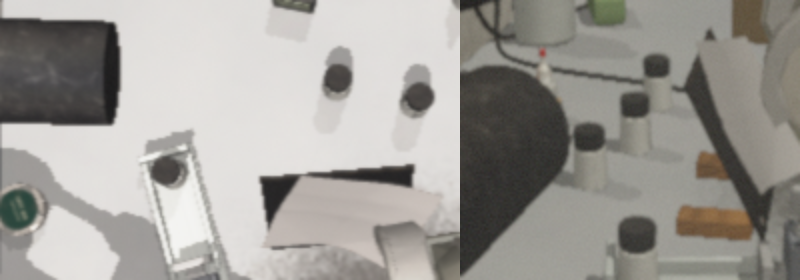

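```bash
cat >> h.py <<'E'
def to(x,y,z,yaw=None):
    s=state();p=s["ee_pos"];w=s["tcp_rot"][2];dx,dy=x-p[0],y-p[1];c=np.deg2rad(w)
    # tool x=(cos,sin), tool y=(sin,-cos), z down
    print("from",p.round(4),round(w,1),"units x,y,z",(np.array([dx*np.cos(c)+dy*np.sin(c),dx*np.sin(c)-dy*np.cos(c),p[2]-z])/.03).round(2),"turn", None if yaw is None else round((w-yaw+180)%360-180,1))
E
python3 - <<'E'
from h import *
for a,b in [((322,268),(340,186)),((325,302),(370,287)),((397,263),(345,190))]:print(a,tri(a,b))
for z in(.3,.4,.5):print(onz("top",(350,150),z).round(3))
print(tri((265,150),(205,172)),tri((205,150),(160,200)))
to(.655,.0905,.31,193.4)
E
```

```text
(322, 268) (array([0.52552345, 0.17322735, 0.20937196]), np.float64(0.012915932816207185))
(325, 302) (array([0.45839283, 0.17692462, 0.00620516]), np.float64(0.003932734422717921))
(397, 263) (array([0.54091985, 0.01207296, 0.1445075 ]), np.float64(0.0028138022088642143))
[0.75  0.111 0.3  ]
[0.718 0.114 0.4  ]
[0.685 0.117 0.5  ]
(array([0.75398482, 0.27562031, 0.25757775]), np.float64(0.03332803722570717)) (array([0.76757854, 0.40168297, 0.24904943]), np.float64(0.02147062664327411))
from [0.1976 0.5663 0.2356] 160.8 units x,y,z [-19.62  -9.95  -2.48] turn -32.6
```

Emit:
move_arm(
  rows=[
    [[0,0,-0.62],-8.15],
    [[0,0,-0.62],-8.15],
    [[0,0,-0.62],-8.15],
    [[0,0,-0.62],-8.15],
    [[-0.56,-0.95,0],0],
    [[-0.56,-0.95,0],0],
    [[-0.56,-0.95,0],0],
    [[-0.56,-0.95,0],0],
  ],
  claw=1,
)

```text
clock: 0.9
ee_pos: [0.2901, 0.4701, 0.3105]
tcp_rot: [-180.0, -0.0, -166.6]
contact_force: [-0.2, 0.8, 0.0]
grip_width: 0.0877
gripper_force: 0.0
```

Emit:
move_arm(
  rows=[
    [[-0.56,-0.95,0],0],
    [[-0.56,-0.95,0],0],
    [[-0.56,-0.95,0],0],
    [[-0.56,-0.95,0],0],
    [[-0.56,-0.95,0],0],
    [[-0.56,-0.95,0],0],
    [[-0.56,-0.95,0],0],
    [[-0.56,-0.95,0],0],
  ],
)

```text
clock: 1.7
ee_pos: [0.4736, 0.2792, 0.3105]
tcp_rot: [-180.0, -0.0, -166.6]
contact_force: [-0.4, 0.5, 0.2]
grip_width: 0.0874
gripper_force: 0.0
```

Emit:
move_arm(
  rows=[
    [[-0.56,-0.95,0],0],
    [[-0.56,-0.95,0],0],
    [[-0.56,-0.95,0],0],
    [[-0.56,-0.95,0],0],
    [[-0.56,-0.95,0],0],
    [[-0.56,-0.95,0],0],
    [[-0.56,-0.95,0],0],
    [[0,0,0],0],
  ],
)

```text
clock: 2.5
ee_pos: [0.6352, 0.1102, 0.3085]
tcp_rot: [-180.0, -0.2, -166.9]
contact_force: [0.6, -0.4, -0.7]
grip_width: 0.0878
gripper_force: 0.0
```

```bash
python3 - <<'E'
from h import *
to(.655,.0905,.063,193.4)
E
```

```text
from [0.6352 0.1102 0.3085] -166.9 units x,y,z [-0.49 -0.79  8.18] turn -0.3
```

Emit:
move_arm(
  rows=[
    [[-0.49,-0.79,0],0],
    [[0,0,1],0],
    [[0,0,1],0],
    [[0,0,1],0],
    [[0,0,1],0],
    [[0,0,1],0],
    [[0,0,0.8],0],
    [[0,0,0],0],
  ],
)

```text
clock: 3.3
ee_pos: [0.6505, 0.0943, 0.1318]
tcp_rot: [179.9, -0.5, -166.6]
contact_force: [0.0, -0.1, -0.3]
grip_width: 0.0877
gripper_force: 0.0
```

```bash
python3 - <<'E'
from h import *
to(.655,.0905,.063,193.4)
f=eyes.grab_frame("top");s=eyes.grab_frame("side")
print(px("top",state()["ee_pos"]))
c=np.hstack([cv2.resize(f[150:290,290:430],(400,400)),cv2.resize(s[160:300,220:360],(400,400))]);cv2.imwrite("pics/d.png",c[...,::-1])
E
```

```text
from [0.6505 0.0943 0.1318] -166.6 units x,y,z [-0.12 -0.16  2.29] turn -0.0
[357.64802676 215.12872958]
```

View pics/d.png

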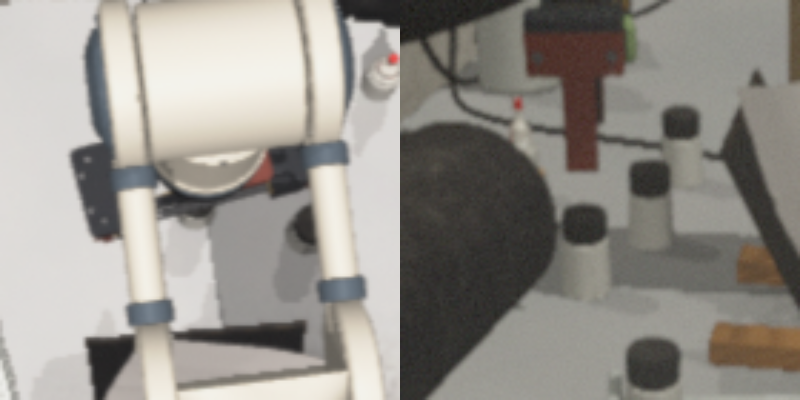

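The gripper stands straight over the jar (finger at (580,165), lid at (585,222) in the side half), with free space around it.

Emit:
move_arm(
  rows=[
    [[-0.1,-0.13,0.5],0],
    [[0,0,0.6],0],
    [[0,0,0.6],0],
    [[0,0,0.55],0],
    [[0,0,0],0],
    [[0,0,0],0],
  ],
)

```text
clock: 4.0
ee_pos: [0.6572, 0.0906, 0.0698]
tcp_rot: [180.0, 0.0, -166.6]
contact_force: [0.9, 0.3, 1.4]
grip_width: 0.088
gripper_force: 0.0
```

Emit:
move_arm(
  rows=[
    [[0,0,0],0],
    [[0,0,0],0],
    [[0,0,0],0],
    [[0,0,0],0],
    [[0,0,0],0],
    [[0,0,0],0],
    [[0,0,0],0],
    [[0,0,0],0],
  ],
  claw=-1,
  squeeze=20,
)

```text
clock: 4.8
ee_pos: [0.657, 0.0906, 0.0695]
tcp_rot: [-180.0, -0.0, -166.6]
contact_force: [-0.4, 0.9, -0.7]
grip_width: 0.0343
gripper_force: 20.0
```

```bash
python3 - <<'E'
from h import *
print(state()["grip_width"],state()["contact_force"]);to(.655,.0905,.063,193.4)
E
```

```text
0.034284263617399016 [-0.37973161  0.931873   -0.69385633]
from [0.657  0.0906 0.0695] -166.6 units x,y,z [0.07 0.01 0.22] turn -0.0
```

Emit:
move_arm(
  rows=[
    [[0,0,0],0],
    [[0,0,0],0],
    [[0,0,0.15],0],
    [[0.05,0,0.15],0],
    [[0,0,0],0],
    [[0,0,0],0],
  ],
  claw=0.1,
)

```text
clock: 5.4
ee_pos: [0.6553, 0.0903, 0.06]
tcp_rot: [180.0, -0.0, -166.6]
contact_force: [-0.5, 0.1, 0.1]
grip_width: 0.0485
gripper_force: 0.0
```

Emit:
move_arm(
  rows=[
    [[0,0,0],0],
    [[0,0,0],0],
    [[0,0,0],0],
    [[0,0,0],0],
    [[0,0,0],0],
    [[0,0,0],0],
  ],
  claw=-1,
  squeeze=25,
)

```text
clock: 6.0
ee_pos: [0.6557, 0.0903, 0.0608]
tcp_rot: [-180.0, 0.0, -166.6]
contact_force: [0.0, -0.6, 0.1]
grip_width: 0.0344
gripper_force: 25.0
```

Emit:
move_arm(
  rows=[
    [[0,0,-0.1],0],
    [[0,0,-0.2],0],
    [[0,0,-0.35],0],
    [[0,0,-0.5],0],
    [[0,0,-0.6],0],
    [[0,0,-0.6],0],
    [[0,0,-0.6],0],
    [[0,0,-0.6],0],
  ],
)

```text
clock: 6.8
ee_pos: [0.6557, 0.0904, 0.1696]
tcp_rot: [-180.0, 0.1, -166.6]
contact_force: [-0.6, -0.6, -0.9]
grip_width: 0.034
gripper_force: 25.0
```

Emit:
move_arm(
  rows=[
    [[0,0,-0.6],0],
    [[0,0,-0.6],0],
    [[0,0,-0.6],0],
    [[0,0,-0.6],0],
    [[0,0,-0.6],0],
    [[0,0,-0.6],0],
    [[0,0,-0.6],0],
    [[0,0,-0.5],0],
  ],
)

```text
clock: 7.6
ee_pos: [0.6554, 0.0903, 0.3111]
tcp_rot: [-180.0, 0.2, -166.6]
contact_force: [0.4, 0.7, -1.2]
grip_width: 0.034
gripper_force: 25.0
```

```bash
python3 - <<'E'
from h import *
print(state()["grip_width"],state()["contact_force"]);to(.5133,.2877,.1,193.4)
E
```

```text
0.03398753235911856 [ 0.36717693  0.74065505 -1.22749456]
from [0.6554 0.0903 0.3111] -166.6 units x,y,z [3.09 7.5  7.04] turn -0.0
```

Emit:
move_arm(
  rows=[
    [[0.1,0.3,0],0],
    [[0.25,0.6,0],0],
    [[0.35,0.85,0],0],
    [[0.35,0.85,0],0],
    [[0.35,0.85,0],0],
    [[0.35,0.85,0],0],
    [[0.35,0.85,0],0],
    [[0.35,0.85,0],0],
  ],
)

```text
clock: 8.4
ee_pos: [0.5409, 0.2497, 0.3079]
tcp_rot: [180.0, -0.0, -166.6]
contact_force: [-0.6, -0.1, -1.0]
grip_width: 0.034
gripper_force: 25.0
```

Emit:
move_arm(
  rows=[
    [[0.35,0.8,0],0],
    [[0.25,0.5,0],0],
    [[0.08,0.2,0],0],
    [[0,0,0.3],0],
    [[0,0,0.6],0],
    [[0,0,0.8],0],
    [[0,0,0.8],0],
    [[0,0,0.8],0],
  ],
)

```text
clock: 9.2
ee_pos: [0.5128, 0.2862, 0.207]
tcp_rot: [-180.0, -0.0, -166.7]
contact_force: [0.3, -0.5, -2.1]
grip_width: 0.0343
gripper_force: 25.0
```

Emit:
move_arm(
  rows=[
    [[0,0,0.8],0],
    [[0,0,0.8],0],
    [[0,0,0.6],0],
    [[0,0,0.3],0],
    [[0,0,0],0],
    [[0,0,0],0],
    [[0,0,0],0],
  ],
)

```text
clock: 9.9
ee_pos: [0.5129, 0.2876, 0.1355]
tcp_rot: [180.0, 0.1, -166.7]
contact_force: [1.5, 0.1, -0.7]
grip_width: 0.0342
gripper_force: 25.0
```

```bash
python3 - <<'E'
from h import *
print(state()["grip_width"],state()["contact_force"]);to(.5133,.2877,.0708,193.4)
f=eyes.grab_frame("top");s=eyes.grab_frame("side")
c=np.hstack([cv2.resize(f[220:360,230:370],(400,400)),cv2.resize(s[220:360,270:410],(400,400))]);cv2.imwrite("pics/e.png",c[...,::-1])
E
```

```text
0.03420427925002541 [ 1.45026336  0.14957078 -0.74838847]
from [0.5129 0.2876 0.1355] -166.7 units x,y,z [-0.01  0.    2.16] turn -0.1
```

View pics/e.png

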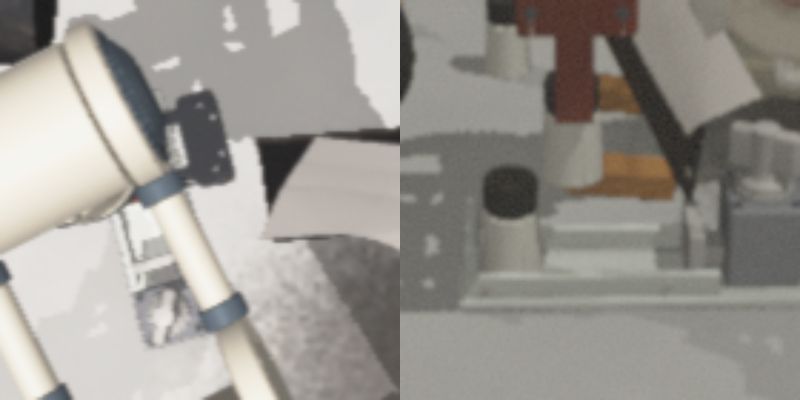

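Jar hangs above the second slot (foot at (575,185) in the side half), nearly upright; the gripper (230,185) clears the shield (262,240).

Emit:
move_arm(
  rows=[
    [[0,0,0.4],0],
    [[0,0,0.5],0],
    [[0,0,0.5],0],
    [[0,0,0.35],0],
    [[0,0,0.2],0],
    [[0,0,0.1],0],
    [[0,0,0],0],
    [[0,0,0],0],
  ],
)

```text
clock: 10.8
ee_pos: [0.5125, 0.2877, 0.0732]
tcp_rot: [180.0, 0.1, -166.6]
contact_force: [0.2, -1.2, -1.6]
grip_width: 0.0341
gripper_force: 25.0
```

```bash
python3 - <<'E'
from h import *
print(state()["contact_force"]);to(.5133,.2877,.069,193.4)
E
```

```text
[ 0.18622475 -1.1523402  -1.5776195 ]
from [0.5125 0.2877 0.0732] -166.6 units x,y,z [-0.03 -0.01  0.14] turn -0.0
```

Emit:
move_arm(
  rows=[
    [[0,0,0.07],0],
    [[0,0,0.07],0],
    [[0,0,0],0],
    [[0,0,0],0],
  ],
)

```text
clock: 11.2
ee_pos: [0.5124, 0.2876, 0.0686]
tcp_rot: [180.0, 0.0, -166.6]
contact_force: [0.0, -0.1, -0.2]
grip_width: 0.0343
gripper_force: 25.0
```

Emit:
move_arm(
  rows=[
    [[0,0,0],0],
    [[0,0,0],0],
    [[0,0,0],0],
    [[0,0,0],0],
  ],
  claw=0.1,
)

```text
clock: 11.6
ee_pos: [0.5122, 0.2875, 0.0684]
tcp_rot: [180.0, 0.0, -166.6]
contact_force: [0.3, -0.5, 0.4]
grip_width: 0.0483
gripper_force: 0.0
```

Emit:
move_arm(
  rows=[
    [[0,0,-0.2],0],
    [[0,0,-0.4],0],
    [[0,0,-0.8],0],
    [[0,0,-0.8],0],
    [[0,0,-0.9],0],
    [[0,0,-0.9],0],
    [[0,0,-0.9],0],
    [[0,0,-0.9],0],
  ],
)

```text
clock: 12.4
ee_pos: [0.5121, 0.2875, 0.245]
tcp_rot: [180.0, 0.1, -166.6]
contact_force: [-0.5, -0.3, -0.2]
grip_width: 0.0485
gripper_force: 0.0
```

```bash
python3 - <<'E'
from h import *
print(state()["contact_force"]);to(.629,-.007,.31,193.4)
s=eyes.grab_frame("side");print([dark(s[...,::-1],*p,13) for p in((308,286),(330,282))]); cv2.imwrite("pics/s1.png",s[...,::-1])
E
```

```text
[-0.45243153 -0.30487478 -0.22000213]
from [0.5121 0.2875 0.245 ] -166.6 units x,y,z [ -1.52 -10.45  -2.17] turn -0.0
[(array([307.85873606, 287.02230483]), array([  4,   6,  19,  17, 269], dtype=int32)), (array([329.69465649, 286.26335878]), array([  4,   9,  19,  17, 262], dtype=int32))]
```

Emit:
move_arm(
  rows=[
    [[0,0,-0.8],0],
    [[0,0,-0.8],0],
    [[-0.14,-0.95,-0.57],0],
    [[-0.14,-0.95,0],0],
    [[-0.14,-0.95,0],0],
    [[-0.14,-0.95,0],0],
    [[-0.14,-0.95,0],0],
    [[-0.14,-0.95,0],0],
  ],
)

```text
clock: 13.25
ee_pos: [0.5765, 0.1259, 0.3085]
tcp_rot: [-180.0, 0.1, -166.6]
contact_force: [0.6, 0.6, 0.7]
grip_width: 0.0483
gripper_force: 0.0
```

Emit:
move_arm(
  rows=[
    [[-0.14,-0.95,0],0],
    [[-0.14,-0.95,0],0],
    [[-0.14,-0.95,0],0],
    [[-0.14,-0.95,0],0],
    [[-0.12,-0.95,0],0],
    [[0,0,0.6],0],
    [[0,0,0.9],0],
    [[0,0,0.9],0],
  ],
  claw=0.6,
)

```text
clock: 14.05
ee_pos: [0.6293, -0.0074, 0.236]
tcp_rot: [-180.0, 0.1, -166.7]
contact_force: [-0.0, -0.2, -0.0]
grip_width: 0.0703
gripper_force: 0.0
```

Emit:
move_arm(
  rows=[
    [[0,0,0.9],0],
    [[0,0,0.9],0],
    [[0,0,0.9],0],
    [[0,0,0.6],0],
    [[0,0,0],0],
    [[0,0,0],0],
  ],
)

```text
clock: 14.65
ee_pos: [0.6291, -0.007, 0.1374]
tcp_rot: [-180.0, 0.0, -166.6]
contact_force: [-0.3, -0.3, 0.6]
grip_width: 0.0701
gripper_force: 0.0
```

```bash
python3 - <<'E'
from h import *
print(state()["contact_force"]);to(.6295,-.007,.0608,193.4)
E
```

```text
[-0.31006371 -0.33105936  0.61070521]
from [ 0.6291 -0.007   0.1374] -166.6 units x,y,z [-0.01 -0.    2.55] turn -0.0
```

Emit:
move_arm(
  rows=[
    [[0,0,0.5],0],
    [[0,0,0.6],0],
    [[0,0,0.6],0],
    [[0,0,0.5],0],
    [[0,0,0.35],0],
    [[0,0,0],0],
    [[0,0,0],0],
  ],
)

```text
clock: 15.35
ee_pos: [0.6292, -0.007, 0.0604]
tcp_rot: [-180.0, 0.0, -166.6]
contact_force: [-0.9, -0.6, -0.7]
grip_width: 0.0703
gripper_force: 0.0
```

Emit:
move_arm(
  rows=[
    [[0,0,0],0],
    [[0,0,0],0],
    [[0,0,0],0],
    [[0,0,0],0],
    [[0,0,0],0],
    [[0,0,0],0],
    [[0,0,0],0],
  ],
  claw=-1,
)

```text
clock: 16.05
ee_pos: [0.6291, -0.007, 0.0601]
tcp_rot: [-180.0, 0.0, -166.6]
contact_force: [0.2, -0.8, 2.0]
grip_width: 0.0344
gripper_force: 25.0
```

Emit:
move_arm(
  rows=[
    [[0,0,-0.1],0],
    [[0,0,-0.2],0],
    [[0,0,-0.35],0],
    [[0,0,-0.5],0],
    [[0,0,-0.6],0],
    [[0,0,-0.6],0],
    [[0,0,-0.6],0],
    [[0,0,-0.6],0],
  ],
)

```text
clock: 16.85
ee_pos: [0.6292, -0.007, 0.169]
tcp_rot: [-180.0, 0.1, -166.6]
contact_force: [0.8, -0.2, -1.0]
grip_width: 0.0341
gripper_force: 25.0
```

Emit:
move_arm(
  rows=[
    [[0,0,-0.6],0],
    [[0,0,-0.6],0],
    [[0,0,-0.6],0],
    [[0,0,-0.6],0],
    [[0,0,-0.6],0],
    [[0,0,-0.6],0],
    [[0,0,-0.6],0],
    [[0,0,-0.5],0],
  ],
)

```text
clock: 17.65
ee_pos: [0.6289, -0.0069, 0.3105]
tcp_rot: [-180.0, 0.1, -166.6]
contact_force: [-0.3, -0.2, -0.2]
grip_width: 0.0342
gripper_force: 25.0
```

```bash
python3 - <<'E'
from h import *
print(state()["grip_width"],state()["contact_force"]);to(.4705,.2775,.0688,193.4)
E
```

```text
0.0341926499714971 [-0.26775268 -0.19528744 -0.24015144]
from [ 0.6289 -0.0069  0.3105] -166.6 units x,y,z [ 2.94 10.44  8.06] turn -0.0
```

Emit:
move_arm(
  rows=[
    [[0.1,0.3,0],0],
    [[0.2,0.6,0],0],
    [[0.27,0.95,0],0],
    [[0.27,0.95,0],0],
    [[0.27,0.95,0],0],
    [[0.27,0.95,0],0],
    [[0.27,0.95,0],0],
    [[0.27,0.95,0],0],
  ],
)

```text
clock: 18.45
ee_pos: [0.5258, 0.1737, 0.3073]
tcp_rot: [180.0, -0.0, -166.6]
contact_force: [0.5, -0.5, -0.9]
grip_width: 0.0344
gripper_force: 25.0
```

Emit:
move_arm(
  rows=[
    [[0.27,0.95,0],0],
    [[0.27,0.95,0],0],
    [[0.27,0.95,0],0],
    [[0.15,0.6,0],0],
    [[0.06,0.39,0],0],
    [[0,0,0.3],0],
    [[0,0,0.6],0],
    [[0,0,0.8],0],
  ],
)

```text
clock: 19.25
ee_pos: [0.4714, 0.2768, 0.2562]
tcp_rot: [-180.0, 0.1, -166.7]
contact_force: [0.3, -1.1, -1.4]
grip_width: 0.0343
gripper_force: 25.0
```

Emit:
move_arm(
  rows=[
    [[0,0,0.8],0],
    [[0,0,0.8],0],
    [[0,0,0.8],0],
    [[0,0,0.8],0],
    [[0,0,0.6],0],
    [[0,0,0.3],0],
    [[0,0,0],0],
    [[0,0,0],0],
  ],
)

```text
clock: 20.05
ee_pos: [0.4712, 0.2771, 0.1341]
tcp_rot: [180.0, 0.0, -166.7]
contact_force: [0.1, 0.7, -0.2]
grip_width: 0.0342
gripper_force: 25.0
```

```bash
python3 - <<'E'
from h import *
print(state()["grip_width"],state()["contact_force"]);to(.4705,.2775,.0688,193.4)
f=eyes.grab_frame("top");s=eyes.grab_frame("side")
c=np.hstack([cv2.resize(f[220:360,230:370],(400,400)),cv2.resize(s[220:360,270:410],(400,400))]);cv2.imwrite("pics/f.png",c[...,::-1])
E
```

```text
0.03417220325081956 [ 0.07684474  0.65741868 -0.21847709]
from [0.4712 0.2771 0.1341] -166.7 units x,y,z [0.02 0.02 2.18] turn -0.1
```

View pics/f.png

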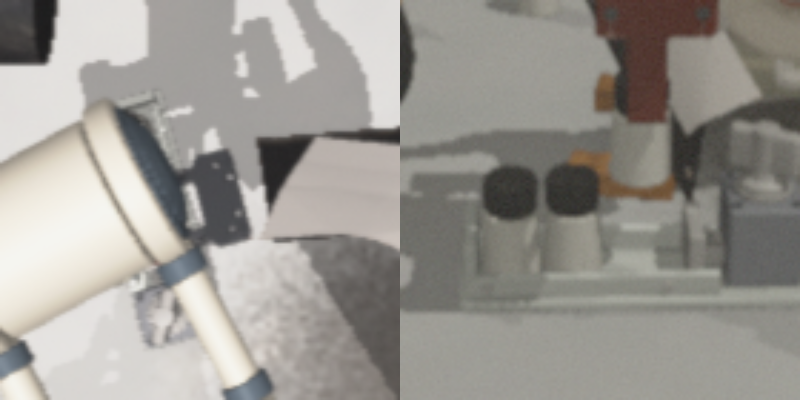

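Jars 1 and A stand upright at (510,215) and (572,215); the held jar is over free channel before the jaw (690,240). The gripper edge (252,235) is near the shield, but computed clearance is ~18 mm.

Emit:
move_arm(
  rows=[
    [[0,0,0.4],0],
    [[0,0,0.5],0],
    [[0,0,0.5],0],
    [[0,0,0.35],0],
    [[0,0,0.2],0],
    [[0,0,0.1],0],
    [[0,0,0],0],
    [[0,0,0],0],
  ],
)

```text
clock: 20.95
ee_pos: [0.4711, 0.2776, 0.0725]
tcp_rot: [180.0, 0.1, -166.6]
contact_force: [-1.3, -1.4, -1.2]
grip_width: 0.0346
gripper_force: 25.0
```

Emit:
move_arm(
  rows=[
    [[0,0,0.07],0],
    [[0,0,0.06],0],
    [[0,0,0],0],
    [[0,0,0],0],
  ],
)

```text
clock: 21.35
ee_pos: [0.4708, 0.2774, 0.0681]
tcp_rot: [180.0, 0.0, -166.6]
contact_force: [0.6, 0.8, -0.8]
grip_width: 0.0344
gripper_force: 25.0
```

Emit:
move_arm(
  rows=[
    [[0,0,0],0],
    [[0,0,0],0],
    [[0,0,0],0],
    [[0,0,0],0],
  ],
  claw=0.1,
)

```text
clock: 21.75
ee_pos: [0.4709, 0.2774, 0.0681]
tcp_rot: [180.0, 0.0, -166.6]
contact_force: [-0.1, 0.7, -0.3]
grip_width: 0.0481
gripper_force: 0.0
```

Emit:
move_arm(
  rows=[
    [[0,0,-0.2],0],
    [[0,0,-0.4],0],
    [[0,0,-0.8],0],
    [[0,0,-0.8],0],
    [[0,0,-0.8],0],
    [[0,0,-0.8],0],
    [[0,0,0],0],
  ],
)

```text
clock: 22.45
ee_pos: [0.4723, 0.2782, 0.1875]
tcp_rot: [179.9, 0.5, -166.6]
contact_force: [-0.3, 0.7, 0.3]
grip_width: 0.0484
gripper_force: 0.0
```

```bash
python3 - <<'E'
from h import *
s=eyes.grab_frame("side");print([dark(s[...,::-1],*p,11) for p in((308,287),(330,286),(351,286))])
# wing top mask in side for refinement of wing angle is poor; just report move
to(.3998,.2612,.17,171.4)
cv2.imwrite("pics/s2.png",cv2.resize(s[235:345,275:425],None,fx=4,fy=4,interpolation=cv2.INTER_CUBIC)[...,::-1])
E
```

```text
[(array([308.18596491, 286.98245614]), array([  2,   2,  19,  19, 285], dtype=int32)), (array([329.43333333, 286.32962963]), array([  2,   3,  18,  17, 270], dtype=int32)), (array([353.32677165, 286.05905512]), array([  5,   3,  17,  17, 254], dtype=int32))]
from [0.4717 0.2779 0.1848] -166.6 units x,y,z [2.46 0.01 0.49] turn 22.0
```

View pics/s2.png

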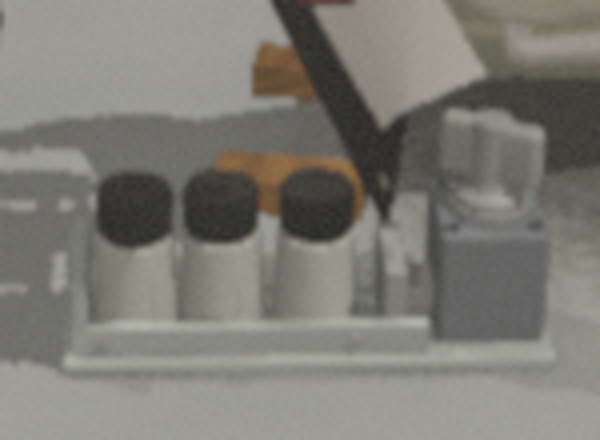

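All three jars stand upright at (135,245), (220,245), (317,245); the jaw is at (392,265) and the wing at (495,160).

Emit:
move_arm(
  rows=[
    [[0.8,0,0],0],
    [[0.8,0,0],0],
    [[0.82,0,0],0],
    [[0,0,0],7.3],
    [[0,0,0],7.3],
    [[0,0,0],7.4],
    [[0,0,0],0],
    [[0,0,0],0],
  ],
  claw=0.5,
)

```text
clock: 23.3
ee_pos: [0.3999, 0.2604, 0.1809]
tcp_rot: [-179.9, -0.1, 171.6]
contact_force: [0.5, 0.8, 1.0]
grip_width: 0.066
gripper_force: 0.0
```

```bash
python3 - <<'E'
from h import *
print(state()["grip_width"]);to(.400,.2615,.091,171.4)
E
```

```text
0.06599194356100858
from [0.3999 0.2604 0.1809] 171.6 units x,y,z [0.   0.04 3.  ] turn 0.2
```

Low squeeze first so the wing settles the alignment.

Emit:
move_arm(
  rows=[
    [[0,0.03,0.5],0],
    [[0,0,0.7],0],
    [[0,0,0.7],0],
    [[0,0,0.6],0],
    [[0,0,0.35],0],
    [[0,0,0.1],0],
    [[0,0,0],0],
    [[0,0,0],0],
  ],
)

```text
clock: 24.1
ee_pos: [0.4007, 0.2617, 0.0944]
tcp_rot: [180.0, 0.1, 171.4]
contact_force: [-0.5, 0.6, 1.0]
grip_width: 0.0661
gripper_force: 0.0
```

Emit:
move_arm(
  rows=[
    [[0,0,0],0],
    [[0,0,0],0],
    [[0,0,0],0],
    [[0,0,0],0],
    [[0,0,0],0],
    [[0,0,0],0],
    [[0,0,0],0],
    [[0,0,0],0],
  ],
  claw=-1,
  squeeze=10,
)

```text
clock: 24.9
ee_pos: [0.4001, 0.2621, 0.0935]
tcp_rot: [179.9, -0.0, 171.4]
contact_force: [-0.6, 4.4, 0.2]
grip_width: 0.0123
gripper_force: 9.9
```

```bash
python3 - <<'E'
from h import *
s=state();print(s["grip_width"],s["contact_force"],s["torque"]);to(.400,.2615,.091,171.4)
E
```

```text
0.012259985719042705 [-0.55432804  4.37400121  0.22729461] [ 0.62480766  0.03052075 -0.09361   ]
from [0.4001 0.2621 0.0935] 171.4 units x,y,z [-0.   -0.02  0.08] turn -0.0
```

Emit:
move_arm(
  rows=[
    [[0,0.03,0],0],
    [[0,0,0],0],
    [[0,0,0],0],
    [[0,0,0],0],
  ],
  squeeze=30,
)

```text
clock: 25.3
ee_pos: [0.4001, 0.2622, 0.0935]
tcp_rot: [-180.0, -0.0, 171.4]
contact_force: [-2.9, -0.5, 2.2]
grip_width: 0.0119
gripper_force: 30.0
```

Emit:
move_arm(
  rows=[
    [[0,0,0],3],
    [[0,0,0],5],
    [[0,0,0],6],
    [[0,0,0],6],
    [[0,0,0],6],
    [[0,0,0],4],
    [[0,0,0],0],
    [[0,0,0],0],
  ],
)

```text
clock: 26.1
ee_pos: [0.3999, 0.2617, 0.0935]
tcp_rot: [-179.9, -0.0, 141.3]
contact_force: [-4.6, -2.8, 3.9]
grip_width: 0.0118
gripper_force: 29.9
```

```bash
python3 - <<'E'
from h import *
s=state();print(s["grip_width"],s["contact_force"],s["torque"],s["ee_pos"],s["tcp_rot"])
E
```

```text
0.011835958581323571 [-4.64367744 -2.84092256  3.91549155] [-0.44370175  0.85069311 -0.02192532] [0.39990746 0.26168973 0.09348788] [-1.79873868e+02 -1.03988441e-02  1.41331470e+02]
```

Emit:
move_arm(
  rows=[
    [[0,0,0],4],
    [[0,0,0],6],
    [[0,0,0],6],
    [[0,0,0],6],
    [[0,0,0],6],
    [[0,0,0],6],
    [[0,0,0],4],
    [[0,0,0],0],
  ],
)

```text
clock: 26.9
ee_pos: [0.3993, 0.2613, 0.0935]
tcp_rot: [-179.8, 0.1, 103.2]
contact_force: [-7.9, -4.5, 5.3]
grip_width: 0.0121
gripper_force: 29.9
```

Emit:
move_arm(
  rows=[
    [[0,0,0],4],
    [[0,0,0],6],
    [[0,0,0],6],
    [[0,0,0],6],
    [[0,0,0],6],
    [[0,0,0],6],
    [[0,0,0],4],
    [[0,0,0],0],
  ],
)

```text
clock: 27.7
ee_pos: [0.3986, 0.2614, 0.0935]
tcp_rot: [-179.8, 0.2, 65.2]
contact_force: [-11.3, -5.5, 5.8]
grip_width: 0.0122
gripper_force: 29.9
```

```bash
python3 - <<'E'
from h import *
s=state();print(s["grip_width"],s["contact_force"],s["torque"],s["ee_pos"],s["tcp_rot"])
f=eyes.grab_frame("side");print([dark(f[...,::-1],*p,11) for p in((308,287),(330,286),(351,286))])
E
```

```text
0.012209785872575731 [-11.32876581  -5.46528505   5.83596242] [-0.75941263  1.77316678 -0.03819832] [0.3986467  0.26138504 0.09349118] [-179.82544614    0.24428362   65.24481279]
[(array([307.84291188, 287.09578544]), array([  2,   3,  19,  17, 261], dtype=int32)), (array([329.73003802, 286.35361217]), array([  2,   3,  18,  17, 263], dtype=int32)), (array([353.36259542, 285.98854962]), array([  5,   2,  17,  18, 262], dtype=int32))]
```

Emit:
move_arm(
  rows=[
    [[-0.06,-0.05,0],0],
    [[0,0,0],4],
    [[0,0,0],6],
    [[0,0,0],6],
    [[0,0,0],6],
    [[0,0,0],6],
    [[0,0,0],4],
    [[0,0,0],0],
  ],
)

```text
clock: 28.55
ee_pos: [0.3981, 0.2617, 0.0936]
tcp_rot: [-180.0, -0.0, 33.3]
contact_force: [-3.6, 1.9, 1.1]
grip_width: 0.012
gripper_force: 29.9
```

```bash
python3 - <<'E'
from h import *
s=state();print(s["grip_width"],s["contact_force"],s["torque"],s["ee_pos"],s["tcp_rot"],s["joint_torque"][5])
f=eyes.grab_frame("side");print([dark(f[...,::-1],*p,11) for p in((308,287),(330,286),(351,286))])
E
```

```text
0.012002585675051426 [-3.64676505  1.91655529  1.05397779] [ 0.28410498  0.67479922 -0.03838574] [0.39814743 0.26172044 0.09355366] [-1.79952146e+02 -1.08587654e-02  3.33389131e+01] 0.6660681590437889
[(array([308.00373134, 286.98507463]), array([  2,   3,  19,  17, 268], dtype=int32)), (array([329.80898876, 286.31086142]), array([  2,   3,  19,  17, 267], dtype=int32)), (array([352.24014337, 286.03225806]), array([  3,   2,  19,  19, 279], dtype=int32))]
```

Emit:
move_arm(
  rows=[
    [[0,0,0],3],
    [[0,0,0],3],
    [[0,0,0],3],
    [[0,0,0],3],
    [[0,0,0],0],
  ],
)

```text
clock: 29.1
ee_pos: [0.398, 0.2619, 0.0935]
tcp_rot: [-179.9, 0.0, 21.4]
contact_force: [-4.5, 2.6, 0.9]
grip_width: 0.0116
gripper_force: 29.9
```

```bash
python3 - <<'E'
from h import *
s=state();print(s["grip_width"],s["torque"],s["tcp_rot"],s["joint_torque"][5])
E
```

```text
0.01162737140618722 [ 0.45817033  0.76387293 -0.08794772] [-1.79928927e+02  9.31711926e-03  2.14239059e+01] 0.3799118846654892
```

Emit:
move_arm(
  rows=[
    [[0,0,0],2],
    [[0,0,0],2],
    [[0,0,0],1],
    [[0,0,0],0],
  ],
)

```text
clock: 29.5
ee_pos: [0.398, 0.262, 0.0935]
tcp_rot: [-179.9, 0.0, 16.5]
contact_force: [-3.8, 3.4, 2.8]
grip_width: 0.0116
gripper_force: 29.9
```

```bash
python3 - <<'E'
from h import *
s=state();print(s["grip_width"],s["torque"],s["tcp_rot"],s["joint_torque"][5])
f=eyes.grab_frame("side");print([dark(f[...,::-1],*p,11)[0] for p in((308,287),(330,286),(351,286))])
E
```

```text
0.011638905004585613 [ 0.50560049  0.83989935 -0.06282693] [-1.79918205e+02  1.61972074e-02  1.64885372e+01] 0.14932191465049982
[array([307.83141762, 287.02298851]), array([329.70411985, 286.29962547]), array([351.45683453, 285.98201439])]
```

Emit:
move_arm(
  rows=[
    [[0,0,0],1],
    [[0,0,0],1],
    [[0,0,0],0],
  ],
)

```text
clock: 29.85
ee_pos: [0.398, 0.262, 0.0935]
tcp_rot: [-179.9, 0.0, 14.5]
contact_force: [-3.9, 3.7, 0.1]
grip_width: 0.0122
gripper_force: 29.9
```

```bash
python3 - <<'E'
from h import *
s=state();print(s["torque"],s["contact_force"],s["tcp_rot"],s["joint_torque"][5])
E
```

```text
[ 0.48714127  0.8119067  -0.00958348] [-3.87008164  3.65769584  0.14496616] [-1.79917053e+02  1.68818154e-02  1.44913196e+01] 0.15474835876375437
```

Emit:
move_arm(
  rows=[
    [[0,0,0],1],
    [[0,0,0],1],
    [[0,0,0],0],
  ],
)

```text
clock: 30.15
ee_pos: [0.3979, 0.262, 0.0935]
tcp_rot: [-179.9, 0.0, 12.6]
contact_force: [-3.6, 3.7, 0.9]
grip_width: 0.012
gripper_force: 30.5
```

```bash
python3 - <<'E'
from h import *
s=state();print(s["torque"],s["contact_force"],s["tcp_rot"],s["joint_torque"][5])
E
```

```text
[0.44816434 0.89192812 0.67645634] [-3.64939722  3.68889485  0.86447098] [-1.79928848e+02  2.59822082e-02  1.25606389e+01] 0.8306482806801796
```

Emit:
move_arm(
  rows=[
    [[0,0,0],1],
    [[0,0,0],1],
    [[0,0,0],0],
  ],
)

```text
clock: 30.45
ee_pos: [0.398, 0.262, 0.0936]
tcp_rot: [-179.9, 0.0, 10.5]
contact_force: [-4.6, 3.2, 1.0]
grip_width: 0.0126
gripper_force: 31.4
```

```bash
python3 - <<'E'
from h import *
s=state();print(s["torque"],s["contact_force"],s["tcp_rot"],s["joint_torque"][5],s["grip_width"])
E
```

```text
[0.58260854 0.81802496 0.75756463] [-4.55251641  3.15822877  1.04447393] [-1.79927375e+02  1.08270984e-02  1.05155096e+01] 0.9358961507678032 0.012610693505849327
```

Seated: torque jumped to ~0.7 N m at yaw ≈13.5°. Now backing off to 103.5°.

Emit:
move_arm(
  rows=[
    [[0,0,0],-3],
    [[0,0,0],-5],
    [[0,0,0],-6],
    [[0,0,0],-6],
    [[0,0,0],-6],
    [[0,0,0],-6],
    [[0,0,0],-4],
    [[0,0,0],0],
  ],
)

```text
clock: 31.25
ee_pos: [0.3983, 0.2615, 0.0935]
tcp_rot: [-180.0, -0.0, 46.5]
contact_force: [-3.4, 2.6, 0.9]
grip_width: 0.012
gripper_force: 30.0
```

Emit:
move_arm(
  rows=[
    [[0,0,0],-4],
    [[0,0,0],-6],
    [[0,0,0],-6],
    [[0,0,0],-6],
    [[0,0,0],-6],
    [[0,0,0],-6],
    [[0,0,0],-4],
    [[0,0,0],0],
  ],
)

```text
clock: 32.05
ee_pos: [0.3989, 0.2613, 0.0935]
tcp_rot: [179.9, -0.0, 84.3]
contact_force: [0.2, 1.6, -0.6]
grip_width: 0.0117
gripper_force: 30.0
```

Emit:
move_arm(
  rows=[
    [[0,0,0],-4],
    [[0,0,0],-6],
    [[0,0,0],-5],
    [[0,0,0],-4],
    [[0,0,0],0],
    [[0,0,0],0],
  ],
)

```text
clock: 32.65
ee_pos: [0.3992, 0.2613, 0.0936]
tcp_rot: [179.9, 0.0, 103.1]
contact_force: [5.6, 3.0, -3.2]
grip_width: 0.0114
gripper_force: 30.0
```

```bash
python3 - <<'E'
from h import *
s=state();print(s["torque"],s["contact_force"],s["tcp_rot"],s["ee_pos"],s["grip_width"])
f=eyes.grab_frame("side");print([dark(f[...,::-1],*p,11)[0] for p in((308,287),(330,286),(351,286))])
t=eyes.grab_frame("top");c=np.hstack([cv2.resize(t[160:350,230:430],(400,380)),cv2.resize(f[160:350,240:440],(400,380))]);cv2.imwrite("pics/z.png",c[...,::-1])
E
```

```text
[ 0.27882194 -0.66692813  0.02769568] [ 5.63861048  2.96187235 -3.1698481 ] [1.79883666e+02 1.68085118e-02 1.03145747e+02] [0.39920424 0.26133993 0.0935638 ] 0.011443778125492876
[array([307.86363636, 287.05681818]), array([329.63432836, 286.19402985]), array([351.43272727, 285.96      ])]
```

View pics/z.png

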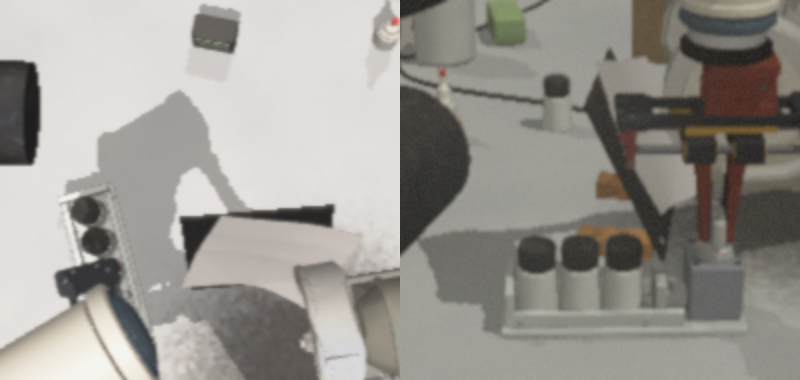

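The three jars stand upright at (537,275), (580,275) and (623,275). The jaw has drawn back, the wing is gripped crosswise at (718,235), and the spare jar (555,102), cube and dropper are in place.

```bash
python3 -c "
from cell import ticket
print(ticket.job_done())"
```

```text
the job is handed in; nothing more can be done
None
```

The job is handed in: three jars stand upright in the rack, the spare jar stayed where it was, and the thumbscrew was seated and backed off about 90° (measured at the gripper), still gripped.

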